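# Paddle-latched service case: open it and take out the heat sink

## Task

Open the grey service case: pull up the recessed paddle in its lid to trip the latch, and raise the lid with it until the lid stands upright by itself. Then take the finned heat sink out of the case and set it down gently in the middle of the bench mat, fins up, without dropping it. Leave the transformer in the case and everything else on the bench where it is.

Things in the scene. Friction and masses are not known exactly. Their poses are not given: they have to be found in the camera images.
- case: Grey painted steel service case, fixed, 240 deep (x) x 320 wide (y) x 125 high mm with the lid shut: body 85 high, walls and floor 4 mm; lid shell 40 high. Origin: centre of the underside; x points from the latch side (front) to the hinge side, y along the hinges, z up. Inside, heat sink and transformer stand loose on the floor, one some 75 mm to +y and one to -y of the middle.
- lid (a joint): Angle of the lid, rad: 0 shut, grows as the front edge rises, 1.57 upright, stop at 1.8. The latch bolt holds it shut until the paddle is pulled. The hinge is stiff (about 0.95 N m of friction, lid with latch 0.6 kg): the lid stays wherever it is left, and takes about 9 N to raise at the paddle.
- lid_hinge (a point): Point on the hinge axis, mid-width, at the lower rear edge of the lid (85 mm above the bench); its axes turn with the lid and agree with the case's when shut: x from front to hinge, y along the hinge axis, z out of the lid's top. The lid reaches from here 240 mm to -x and 40 mm to +z.
- lid_front (a point): Middle of the front upper edge of the lid, 240 mm to -x and 40 mm to +z of lid_hinge; axes as lid_hinge.
- paddle (a joint): Angle of the paddle against the lid, rad: 0 at rest (flush), grows as its front edge is pulled up, stop at 0.6. A spring returns it (about 3 to 6 N at the grip). The bolt is clear from about 0.35 on; it turns the same way as the lid.
- paddle_grip (a point): Where to take the paddle: midway between its sides, 18 mm behind its front edge, 7 mm below its top face. The paddle is a dark pressed-steel plate 50 wide (y) x 64 long (x) mm with side flanges 14 deep (2 to 16 mm below the lid's top). Pinch it by its two sides with the fingers reaching down into the dish, or hook it under its front edge. Axes as lid_hinge at rest; they turn with the paddle.
- dish (a point): Centre of the floor of the bright steel dish in which the paddle lies, let into the lid's top near its front edge: 134 wide (y) x 96 long (x) mm inside, floor 34 mm below the lid's top. Free room: 42 mm on each side of the paddle, 24 mm in front of it, 18 mm under its flanges. Axes as lid_hinge.
- paddle_axis (a point): Middle of the paddle's own hinge pin, along y at the paddle's rear: 46 mm to +x and 2 mm to -z of paddle_grip at rest; x -142, z +29 mm in the lid_hinge frame. Axes as lid_hinge.
- heatsink_mid (a point): Centre (half-way up) of the heat sink: a bare aluminium extrusion 110 long (x) x 50 wide (y) x 42 high mm, 8 mm base below and seven 3 mm fins running lengthwise above it, about 0.2 to 0.4 kg. Long side roughly along the case's x. z up through the fins.
- transformer_mid (a point): Centre (half-way up, 29 mm) of the transformer, standing in the other half of the case: dark laminated core with black bobbin on a steel foot, 86 long (x) x 50 wide (y) x 58 high mm. To be left alone.
- mat_mid (a point): Centre of the upper face of the black rubber bench mat, 240 (x) x 180 (y) x 3 mm, fixed flat on the bench.
- tweeter: Bystander: flat loudspeaker unit, black plate 120 x 80 mm face up on a steel magnet, 31 high; origin under its centre.
- glue_stick: Bystander: upright glue stick, 27 mm across, 108 high; origin under its centre.
- battery: Bystander: block battery standing up, 26 x 17 x 49 mm; origin under its centre.
- screwdriver: Bystander: red screwdriver, 190 mm long, lying along its x axis; origin under its middle.
- solder_reel: Bystander: white reel standing on its flange, 64 mm across, 60 high; origin under its centre.
- pliers: Bystander: pliers with orange handles lying flat, 160 mm long along x; origin near the joint, at bench height.

How it is judged:
On the way, in this order (a step that is already met when the one before it is completed fails the run):
1. the paddle is pulled up far enough to trip the latch (value of joint paddle above 0.33 rad), for 0.05 s.
2. the lid has been raised to about upright (value of joint lid above 1.25 rad), for 0.2 s.
At the end, for the whole second after the job is handed in: The lid stands open by itself at 1.25 rad (72 degrees) or more, and the heat sink stands flat on the mat, base down and fins up (within 0.1 rad), its centre within 45 mm of the mat's centre, at rest and released; the transformer is still in the case (value of joint lid above 1.25 rad and horizontal distance between heatsink_mid and mat_mid below 0.045 m and z of heatsink_mid in the frame of mat_mid between 0.017 and 0.025 m and angle between heatsink_mid's own z axis and vertical below 0.1 rad and linear speed of heatsink below 0.02 m/s and z of transformer_mid in the frame of case below 0.045 m); the robot touches nothing.
It fails at once if the heat sink is dropped (it moves faster than 0.5 m/s with no finger on it) (linear speed of heatsink above 0.5 m/s and contact force between heatsink and the fingers below 0.05 N).
It fails at once if the transformer is shifted by more than 30 mm (distance of transformer_mid from where it was at the start of the episode above 0.03 m).
It fails at once if another thing on the bench is shifted by more than 40 mm (distance of any of tweeter, glue_stick, battery, screwdriver, solder_reel, pliers from where it was at the start of the episode above 0.04 m).
It also fails if it takes over 61 s, if anything falls off the work surface, if the arm or the gripper's body presses on something with over 40 N, if the wrist force passes 120 N, or if a joint passes its speed limit or range.

## Robot

A 6-joint arm with a two-finger parallel gripper is mounted at the origin on the work surface. World frame = base frame: x ahead of the robot, y to its left, z up, the work surface at z = 0. Lengths are in m, angles in rad, forces in N, time in s.
With the tool pointing down it reaches from about 0.4 to 0.825 m from the base axis. Payload 7 kg.
Tool frame: the origin (TCP) lies midway between the tips of the shut fingers; the grasp point (between the pads) lies 19 mm behind it; z points along the fingers, y is the line along which they close (so a half turn about z gives the same grasp; the last joint's range is limited). The gripper opens to 88 mm and grips with 3 to 60 N. Pads are 19 mm wide; open, the fingers measure 130 mm over their backs; the gripper's body (78 mm by 193 mm) begins 47 mm behind the grasp point.
Start: joints at [1.604, 0.359, 0.012, 0, -1.224, -0.288], TCP at [0.17, 0.653, 0.227] pointing down, gripper open.
Joint ranges: [-3.07, 3.07], [-1.43, 2.12], [-1.02, 1.25], [-3.03, 1.67], [-3.05, -0], [-3.03, 3.03]. Speed limits (rad/s): [2.39, 2.39, 3.01, 3.14, 3.14, 3.14].

## Interface

Orientations are given as a unit quaternion [x, y, z, w].
In Python, from plant import arm, imaging, order, spotter gives the robot as it stands. The module is installed in compiled form; this text tells all that it offers.
- The arm moves only by the tool carry_out, never from a script. Its arguments are lists of equal length, an entry for each row: "offset": the shift along the tool's x, y, z in m, a list of three; "rot": the turn, a rotation vector about the tool's x, y, z in degrees, a list of three. A call has 1 to 20 rows; each row shifts and turns the commanded pose from where the row before left it, along the tool's axes as they then stand; what a row does not reach is not made up. A row lasts 1/12 s, in which the tool goes at most 41.7 mm and 7.16 degrees, less where a joint would pass 70% of its speed; a pose out of reach is approached as far as the arm can. A call with a gripper value outside its range is refused whole. "claw" is the opening in per cent of the stroke, from 0 (shut) to 100 (fully open), set as the call begins (left out, the last holds). The fingers move at their own pace and stop on an object; "grip_force" is the grip in N (left out, the last holds). Time passes only in rows, so rows that do not move let the fingers close. It gives the time, the measured TCP pose, the force, the opening and the grip force at its end, in the units of the state.
- arm.get_obs(): the state, without advancing time (a new reading comes with each control period).
- imaging.get_image(name): name is "scene" or "top" or "wrist"; returns (picture, depth): 384x512x3 uint8, red, green, blue; 384x512 float32, m along the optical axis (not along the pixel's ray), 0 where there is no reading.
- imaging.calibration(name): a dict with "mtx" (3x3 intrinsics, pixels), "camera_from_world" (4x4, takes a point from world to camera coordinates). Camera axes: x right, y up, looking along -z (the intrinsics and any distortion apply to the point x, -y, -z); pixel columns grow to the right and rows downward; lengths in m; the calibration is good to about 2 mm. The wrist camera is an equidistant fisheye: a pixel r from the principal point sees the ray r / f radians off the axis. A picture is of the moment at which its call begins: read the wrist's pose just before it. calibration takes no time and is no camera call; for the wrist camera it gives the pose at the moment of the call.
- order.job_done(): hands the job in; it is judged then, once.
Trained networks look in the newest picture that a camera, given by its name, has taken for a name from the list of things; names that differ only in an ending like _2 or _b are one class to them, and where a whole thing is asked for, a point or a joint stands for the part that bears it (a point fixed in the world has none). Each returns a list of dicts, best first, with "score" (0 to 1); they miss things now and then, are a little off and sometimes report something else, mostly with a low value. They report only what shows in the picture. A call takes as long as a camera call.
- spotter.recognise(camera, label): "bbox" ([left, top, right, bottom] in pixels, round what is visible of it).
- spotter.outline_of(camera, label): "region" (384x512 bool, what is visible of it) and "bbox" ([left, top, right, bottom] in pixels, round what is visible of it).
- spotter.landmark_of(camera, label): "point" ([column, row] in pixels: a listed point, or the origin of a listed thing).
The state is a dict: "clock": time; "joint_pos": joint angles; "qd": joint speeds; "effort": joint torques, N m; "tool_pos": TCP position; "eef_rot": TCP orientation; "wrist_force": force on the tool from outside, world axes, zero at the start; "moment": the same for the moment, N m; "width": finger opening in m; "finger_force": force on a finger pad.
Only numpy, scipy, OpenCV 4.12 (cv2) and the standard library are available. Lean on these libraries where they do the work, as an engineer would, in place of code of your own. Each camera call takes 0.05 s, during which the arm holds its last target. There are 200 camera calls.

## Working session

There is one attempt and no reset: what is moved stays moved. The work goes in short steps, Python scripts to look and compute and a tool call to move; the robot and the scene stay as the last step left them, time stands still between calls to the robot, and variables do not carry over. Pictures are saved under pics/ and viewed, at most 10 in all, crops included, and the job is handed in when it is done.

Besides the shell and the picture viewer there is one more tool, called in YAML: its name, and indented under it one key for each argument. carry_out: Moves the arm, as the interface text tells. Its arguments: {"type":"object","properties":{"offset":{"type":"array"},"rot":{"type":"array"},"claw":{"type":"number"},"grip_force":{"type":"number"}},"required":["offset","rot"]}

```bash
mkdir -p pics; cat > h.py <<'E'
import numpy as np, cv2
from scipy.spatial.transform import Rotation as R
from plant import arm, imaging, order, spotter
def ray(c,px):
    K=c["mtx"]; return np.linalg.inv(np.array(K))@[px[0],px[1],1]
def world(name,px,depth,win=2):
    c=imaging.calibration(name); K=np.array(c["mtx"])
    u,v=int(round(px[0])),int(round(px[1]))
    d=depth[max(v-win,0):v+win+1,max(u-win,0):u+win+1]; d=np.median(d[d>0]) if (d>0).any() else np.nan
    x=(px[0]-K[0,2])/K[0,0]; y=(px[1]-K[1,2])/K[1,1]
    if name=="wrist":
        r=np.hypot(x,y); s=np.tan(r)/r if r>1e-9 else 1; x*=s;y*=s
    p=np.array([x*d,-y*d,-d,1]); return (np.linalg.inv(np.array(c["camera_from_world"]))@p)[:3]
def cloud(name,depth):
    c=imaging.calibration(name); K=np.array(c["mtx"])
    v,u=np.mgrid[:384,:512]; x=(u-K[0,2])/K[0,0]; y=(v-K[1,2])/K[1,1]
    if name=="wrist":
        r=np.hypot(x,y)+1e-9; s=np.tan(r)/r; x=x*s;y=y*s
    p=np.stack([x*depth,-y*depth,-depth,np.ones_like(depth)],-1)
    w=(p@np.linalg.inv(np.array(c["camera_from_world"])).T)[...,:3]; w[depth<=0]=np.nan; return w
def save(n,im): cv2.imwrite("pics/"+n,cv2.cvtColor(im,cv2.COLOR_RGB2BGR))
E
python3 - <<'E'
from h import *
np.set_printoptions(precision=4,suppress=True)
print(arm.get_obs())
for n in ["top","scene"]:
    im,d=imaging.get_image(n); save(n+"1.png",im)
    for l in ["paddle_grip","dish","lid_hinge","lid_front","mat_mid","paddle_axis"]+(["tweeter","glue_stick","battery","screwdriver","solder_reel","pliers"] if n=="top" else []):
        r=spotter.landmark_of(n,l)
        for q in r[:1]: print(n,l,round(q["score"],2),np.array(q["point"]),world(n,q["point"],d))
E
cd pics; python3 -c "
import cv2,numpy as np
cv2.imwrite('b1.png',np.vstack([cv2.imread('top1.png'),cv2.imread('scene1.png')])[:, :]) 
a=np.hstack([cv2.imread('top1.png'),cv2.imread('scene1.png')]);cv2.imwrite('b1.png',cv2.resize(a,(800,300)))"
```

```text
{'clock': 0.0, 'joint_pos': array([ 1.6041,  0.3593,  0.011 , -0.0003, -1.2241, -0.2881]), 'qd': array([ 0.0018, -0.0008, -0.0007,  0.0016,  0.002 , -0.0002]), 'effort': array([  0.0003, -58.2715,  29.3051,   6.9972,   0.0071,  -0.0001]), 'tool_pos': array([0.17  , 0.6527, 0.2256]), 'eef_rot': array([ 0.9919, -0.1271, -0.    ,  0.0008]), 'wrist_force': array([-0.9275, -0.3379,  0.6896]), 'moment': array([ 0.0133,  0.0211, -0.0377]), 'finger_force': 0.0, 'width': 0.08792092596154391}
top paddle_grip 0.7 [234.3 155. ] [0.5922 0.0349 0.1214]
top dish 0.92 [236.6 155.7] [0.5897 0.027  0.1222]
top lid_hinge 0.69 [203.3 191. ] [0.4663 0.1364 0.1248]
top lid_front 0.93 [246.9 140.2] [ 0.6444 -0.0072  0.1223]
top mat_mid 0.57 [326.2 186.1] [ 0.509  -0.2936  0.0031]
top paddle_axis 0.76 [230.8 164.6] [0.559  0.0462 0.1201]
top tweeter 0.64 [121.3 228.6] [0.3437 0.4319 0.031 ]
top glue_stick 0.54 [311.4 241. ] [ 0.3087 -0.2351  0.0374]
top battery 0.5 [236.7 151. ] [0.6058 0.0269 0.1233]
top screwdriver 0.6 [326.1 122.9] [ 0.7454 -0.2956  0.0047]
top solder_reel 0.58 [343.8 241. ] [ 0.3089 -0.3436  0.0597]
top pliers 0.71 [166.6 263.9] [0.2233 0.2706 0.0127]
scene paddle_grip 0.82 [301.2 201.2] [0.6154 0.0182 0.1204]
scene dish 0.66 [294.7 199.7] [0.596  0.0096 0.1243]
scene lid_hinge 0.95 [281.  171.1] [0.4892 0.1046 0.1247]
scene lid_front 0.88 [304.4 209.6] [ 0.6419 -0.0092  0.1205]
scene mat_mid 0.89 [217.1 278.1] [ 0.5053 -0.307   0.0037]
scene paddle_axis 0.7 [297.3 190.6] [0.5823 0.0518 0.1231]
```

View pics/top1.png

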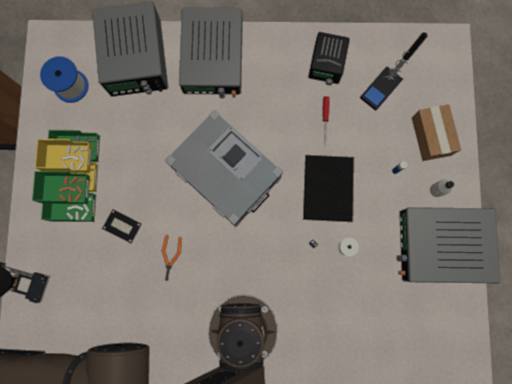

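View pics/scene1.png

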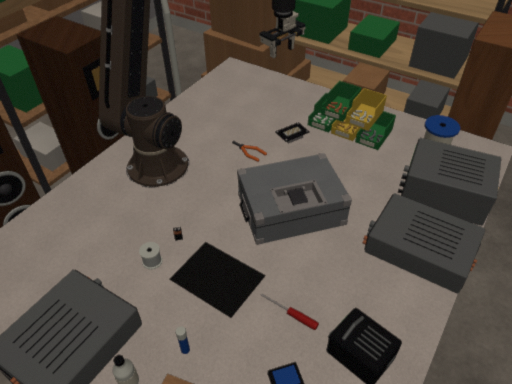

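The top view shows the case turned about 40°, with corners at (213,113), (281,170), (236,222) and (167,160). The paddle is at (235,155), facing away from the robot, and the mat is at (329,188). In the scene view the bystanders sit around the mat, and none is between the case and the mat.

```bash
python3 - <<'E'
from h import *
np.set_printoptions(precision=4,suppress=True)
im,d=imaging.get_image("top"); w=cloud("top",d)
def rect(m):
    n,l,s,c=cv2.connectedComponentsWithStats(m.astype(np.uint8)); k=1+np.argmax(s[1:,4])
    p=w[l==k]; print(len(p),"z",np.median(p[:,2])); r=cv2.minAreaRect((p[:,:2]*1000).astype(np.float32)); print(r); print(cv2.boxPoints(r))
near=(abs(w[...,0]-.55)<.25)&(abs(w[...,1]-.07)<.25)
rect(near&(w[...,2]>.115)&(w[...,2]<.135))
rect(near&(w[...,2]>.05)&(w[...,2]<.135))
# dish
rect(near&(w[...,2]>.085)&(w[...,2]<.1))
rect((im.sum(-1)<110)&(abs(w[...,2])<.02)&(abs(w[...,0]-.5)<.2)&(abs(w[...,1]+.3)<.15))
E
```

```text
5829 z 0.12481306187477248
((554.3251953125, 70.28923034667969), (323.7015380859375, 246.3280792236328), 48.10847854614258)
[[ 354.5692   32.0452]
 [ 537.9384 -132.4335]
 [ 754.0812  108.5332]
 [ 570.712   273.012 ]]
6839 z 0.1240109944134773
((550.9596557617188, 70.22027587890625), (334.2617492675781, 251.189208984375), 48.09751510620117)
[[ 345.861    29.7079]
 [ 532.8167 -138.0526]
 [ 756.0583  110.7327]
 [ 569.1026  278.4931]]
619 z 0.0914255505862065
((603.5061645507812, 31.51751708984375), (131.0205841064453, 93.43353271484375), 48.19279861450195)
[[525.0129  13.8293]
 [594.6576 -48.456 ]
 [681.9994  49.2058]
 [612.3547 111.491 ]]
2983 z 0.0030530761105769244
((504.13507080078125, -301.6468505859375), (172.155517578125, 233.8055877685547), 88.00286865234375)
[[ 384.3035 -383.5983]
 [ 617.9671 -391.7463]
 [ 623.9666 -219.6954]
 [ 390.303  -211.5474]]
```

carry_out:
  offset:
    - [0.0305, 0.0262, 0]
    - [0.0305, 0.0262, 0]
    - [0.0305, 0.0262, 0]
    - [0.0305, 0.0262, 0]
    - [0.0305, 0.0262, 0]
    - [0.0305, 0.0262, 0]
    - [0.0305, 0.0262, 0]
    - [0.0305, 0.0262, 0]
    - [0.0305, 0.0262, 0]
    - [0.0305, 0.0262, 0]
    - [0.0305, 0.0262, 0]
    - [0.0305, 0.0262, 0]
    - [0.0305, 0.0262, 0]
    - [0.0305, 0.0262, 0]
    - [0.0305, 0.0262, 0]
    - [0.0305, 0.0262, 0]
    - [0.0305, 0.0262, 0]
    - [0.0305, 0.0262, 0]
    - [0.0305, 0.0262, 0]
    - [0, 0, 0]
  rot:
    - [0, 0, 0]
    - [0, 0, 0]
    - [0, 0, 0]
    - [0, 0, 0]
    - [0, 0, 0]
    - [0, 0, 0]
    - [0, 0, 0]
    - [0, 0, 0]
    - [0, 0, 0]
    - [0, 0, 0]
    - [0, 0, 0]
    - [0, 0, 0]
    - [0, 0, 0]
    - [0, 0, 0]
    - [0, 0, 0]
    - [0, 0, 6.8]
    - [0, 0, 6.8]
    - [0, 0, 6.8]
    - [0, 0, 6.8]
    - [0, 0, 0]
  claw: 100
  grip_force: 30

```text
clock: 2.72
tool_pos: [0.581, 0.0069, 0.2262]
eef_rot: [0.932, -0.362, -0.0, 0.001]
wrist_force: [0.1, 0.6, 0.6]
width: 0.0877
finger_force: 0.0
```

```bash
python3 - <<'E'
from h import *
np.set_printoptions(precision=4,suppress=True)
o=arm.get_obs(); print(o["joint_pos"],o["tool_pos"],o["eef_rot"])
c=imaging.calibration("wrist"); T=np.linalg.inv(np.array(c["camera_from_world"])); print(T, c["mtx"])
im,d=imaging.get_image("wrist"); save("w1.png",im)
for l in ["paddle_grip","dish","paddle_axis","lid_front"]:
    r=spotter.landmark_of("wrist",l)
    for q in r[:1]: print(l,round(q["score"],2),np.array(q["point"]),world("wrist",q["point"],d))
w=cloud("wrist",d); m=spotter.outline_of("wrist","paddle")
for q in m[:1]:
    p=w[q["region"]]; p=p[np.isfinite(p[:,0])]; z=np.median(p[:,2]); print(q["score"],q["bbox"],z,len(p)); p=p[abs(p[:,2]-z)<.004]; print(cv2.minAreaRect((p[:,:2]*1000).astype(np.float32)))
E
```

```text
[ 0.349   0.2059 -0.2014  0.0011 -1.1646  0.4799] [0.581  0.0069 0.2262] [ 0.9321 -0.3623 -0.0001  0.0008]
[[-0.6752  0.702   0.2267  0.6419]
 [-0.7377 -0.6433 -0.2049 -0.0495]
 [ 0.002  -0.3056  0.9522  0.3835]
 [ 0.      0.      0.      1.    ]] [[297.3186   0.     250.7077]
 [  0.     297.3186 189.5076]
 [  0.       0.       1.    ]]
paddle_grip 0.79 [221.5 180.4] [0.6034 0.0247 0.1225]
dish 0.84 [222.1 179.8] [0.6032 0.0253 0.1224]
paddle_axis 0.65 [222.1 226.5] [0.5683 0.0597 0.1197]
lid_front 0.84 [219.4 128.2] [ 0.6394 -0.0041  0.1249]
0.95 [191.5, 161.6, 244.3, 230.8] 0.12255869737146363 3485
((590.90087890625, 42.335411071777344), (49.46393585205078, 68.61677551269531), 48.824058532714844)
```

View pics/w1.png

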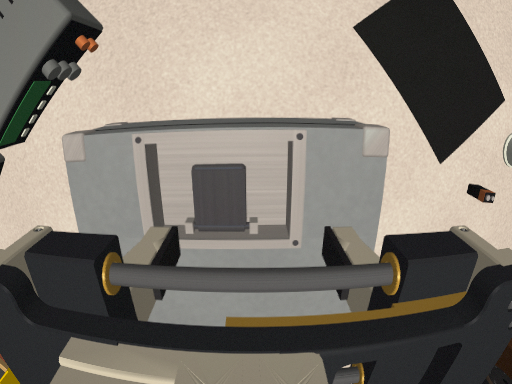

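The wrist view shows the paddle at columns 192–246, rows 163–230, with its free front edge on the far side. The fingers are already aligned with its sides. The grip point is about (0.604, 0.027, 0.118), which agrees with the lid fit. I'm going down onto it.

carry_out:
  offset:
    - [0.002, -0.0152, 0]
    - [0.002, -0.0152, 0]
    - [0, 0, 0.02]
    - [0, 0, 0.02]
    - [0, 0, 0.02]
    - [0, 0, 0.02]
    - [0, 0, 0.02]
    - [0, 0, 0.015]
    - [0, 0, 0.01]
    - [0, 0, 0]
  rot:
    - [0, 0, 0]
    - [0, 0, 0]
    - [0, 0, 0]
    - [0, 0, 0]
    - [0, 0, 0]
    - [0, 0, 0]
    - [0, 0, 0]
    - [0, 0, 0]
    - [0, 0, 0]
    - [0, 0, 0]

```text
clock: 3.85
tool_pos: [0.6018, 0.0334, 0.0995]
eef_rot: [0.935, -0.356, -0.001, 0.001]
wrist_force: [0.4, -0.0, -0.1]
width: 0.0874
finger_force: 0.0
```

carry_out:
  offset:
    - [0, 0, 0]
    - [0, 0, 0]
    - [0, 0, 0]
    - [0, 0, 0]
    - [0, 0, 0]
    - [0, 0, 0]
  rot:
    - [0, 0, 0]
    - [0, 0, 0]
    - [0, 0, 0]
    - [0, 0, 0]
    - [0, 0, 0]
    - [0, 0, 0]
  claw: 0
  grip_force: 40

```text
clock: 4.35
tool_pos: [0.6017, 0.0307, 0.102]
eef_rot: [0.934, -0.357, -0.001, 0.002]
wrist_force: [-7.3, -15.4, 7.8]
width: 0.0534
finger_force: 8.1
```

```bash
python3 - <<'E'
from h import *
np.set_printoptions(precision=4,suppress=True)
o=arm.get_obs(); print(o)
E
```

```text
{'clock': 4.35, 'joint_pos': array([ 0.3759,  0.3496, -0.3105,  0.0019, -0.9146,  0.4644]), 'qd': array([-0.0164, -0.0033, -0.0249,  0.0246, -0.047 ,  0.0001]), 'effort': array([  8.5729, -49.7829,  29.8026,   2.5705,   4.7687,  -0.1206]), 'tool_pos': array([0.6017, 0.0307, 0.102 ]), 'eef_rot': array([ 0.9342, -0.3567, -0.0009,  0.0019]), 'wrist_force': array([ -7.2606, -15.4014,   7.7996]), 'moment': array([-5.6195,  2.9224,  0.0973]), 'finger_force': 8.137635290622711, 'width': 0.053421314724382565}
```

carry_out:
  offset:
    - [0, 0.0015, 0]
    - [0, 0.0015, 0]
    - [0, 0, 0]
    - [0, 0, 0]
    - [0, 0, 0]
  rot:
    - [0, 0, 0]
    - [0, 0, 0]
    - [0, 0, 0]
    - [0, 0, 0]
    - [0, 0, 0]

```text
clock: 4.77
tool_pos: [0.6006, 0.0292, 0.102]
eef_rot: [0.934, -0.357, -0.0, 0.001]
wrist_force: [-3.6, -5.6, 6.0]
width: 0.0496
finger_force: 40.0
```

```bash
python3 - <<'E'
from h import *
np.set_printoptions(precision=4,suppress=True)
o=arm.get_obs(); print({k:o[k] for k in ["clock","joint_pos","tool_pos","eef_rot","wrist_force","width","finger_force"]})
E
```

```text
{'clock': 4.7667, 'joint_pos': array([ 0.3739,  0.3468, -0.3145,  0.0012, -0.9113,  0.4666]), 'tool_pos': array([0.6006, 0.0292, 0.102 ]), 'eef_rot': array([ 0.9342, -0.3567, -0.0004,  0.001 ]), 'wrist_force': array([-3.6463, -5.5955,  5.9555]), 'width': 0.049565706292992256, 'finger_force': 40.002676248550415}
```

```bash
cat > lid.py <<'E'
from h import *
g=np.array([.182,.036]); pin=np.array([.142,.029])   # hinge-frame (f,z)
rot=lambda a,v: np.array([v[0]*np.cos(a)-v[1]*np.sin(a), v[0]*np.sin(a)+v[1]*np.cos(a)])
def tcp(p,L,t):
    G=rot(L,pin+rot(p,g-pin)); return G+.019*np.array([np.sin(t),-np.cos(t)])
def rows(wp):
    for a,b in zip(wp[:-1],wp[1:]):
        d=tcp(*b)-tcp(*a); t=a[2]; x=np.array([np.cos(t),np.sin(t)]); z=np.array([np.sin(t),-np.cos(t)])
        print("[%.4f,0,%.4f]"%(d@x,d@z), "rot %.2f"%np.degrees(b[2]-a[2]))
def state(o):  # measured plane coords rel hinge
    H=np.array([.465,.1505]); f=np.array([.744,-.668]); q=R.from_quat(o["eef_rot"]).as_matrix()
    t=np.arctan2(q[:2,2]@f,-q[2,2]); P=np.array([(o["tool_pos"][:2]-H)@f,o["tool_pos"][2]-.085])
    from scipy.optimize import fsolve
    G=P-.019*np.array([np.sin(t),-np.cos(t)])
    # solve p,L
    s=fsolve(lambda v: rot(v[1],pin+rot(v[0],g-pin))-G,[.4,max(0,t-.4)],full_output=True)
    return t,P,G,s[0],s[2]
E
python3 - <<'E'
from lid import *
np.set_printoptions(precision=4,suppress=True)
print(state(arm.get_obs()))
rows([(a,0,a) for a in np.linspace(0,.5,8)])
E
```

```text
(np.float64(-1.0287785535388945e-05), array([0.1819, 0.017 ]), array([0.1819, 0.036 ]), array([ 0.1131, -0.0247]), 1)
[0.0008,0,-0.0029] rot 4.09
[0.0008,0,-0.0029] rot 4.09
[0.0008,0,-0.0029] rot 4.09
[0.0008,0,-0.0029] rot 4.09
[0.0008,0,-0.0029] rot 4.09
[0.0008,0,-0.0029] rot 4.09
[0.0008,0,-0.0029] rot 4.09
```

carry_out:
  offset:
    - [0.0008, 0, -0.0031]
    - [0.0008, 0, -0.0031]
    - [0.0008, 0, -0.0031]
    - [0.0008, 0, -0.0031]
    - [0.0008, 0, -0.0031]
    - [0.0008, 0, -0.0031]
    - [0.0008, 0, -0.0031]
    - [0, 0, 0]
    - [0, 0, 0]
  rot:
    - [0, 4, 0]
    - [0, 4, 0]
    - [0, 4, 0]
    - [0, 4, 0]
    - [0, 4, 0]
    - [0, 4, 0]
    - [0, 4, 0]
    - [0, 0, 0]
    - [0, 0, 0]

```text
clock: 5.52
tool_pos: [0.6012, 0.0286, 0.123]
eef_rot: [0.907, -0.346, 0.224, 0.086]
wrist_force: [-0.9, -1.3, -3.5]
width: 0.0496
finger_force: 40.0
```

```bash
python3 - <<'E'
from lid import *
np.set_printoptions(precision=4,suppress=True)
o=arm.get_obs(); print({k:o[k] for k in ["clock","joint_pos","tool_pos","eef_rot","wrist_force","moment","width","finger_force"]})
print(state(o))
# kinematics fit
D=[([ 1.6041,.3593,.011,-.0003,-1.2241,-.2881],[.17,.6527,.2256],[ 0.9919,-.1271,0,.0008]),
([.349,.2059,-.2014,.0011,-1.1646,.4799],[.581,.0069,.2262],[.9321,-.3623,-.0001,.0008]),
([.3739,.3468,-.3145,.0012,-.9113,.4666],[.6006,.0292,.102],[.9342,-.3567,-.0004,.001]),
(o["joint_pos"],o["tool_pos"],o["eef_rot"])]
import kin
from scipy.optimize import least_squares
best=None
for s4 in (1,-1):
  for s6 in (1,-1):
    res=lambda v:np.concatenate([np.r_[(kin.fk(q,v,s4,s6)[0]-p)*100,(R.from_matrix(kin.fk(q,v,s4,s6)[1]).inv()*R.from_quat(e)).as_rotvec()*10] for q,p,e in D])
    r=least_squares(res,[0.,.595,0,.458,.2,.35,-.192]); print(s4,s6,r.cost,r.x)
E
```

```text
{'clock': 5.5167, 'joint_pos': array([ 0.5198,  0.1996, -0.8726,  0.9816, -0.5609, -0.543 ]), 'tool_pos': array([0.6012, 0.0286, 0.123 ]), 'eef_rot': array([ 0.907 , -0.3462,  0.2236,  0.0864]), 'wrist_force': array([-0.9424, -1.2861, -3.5498]), 'moment': array([ 0.6861,  2.1398, -0.4438]), 'width': 0.04960144149173086, 'finger_force': 39.988499879837036}
(np.float64(0.4841536726298743), array([0.1827, 0.038 ]), array([0.1739, 0.0548]), array([0.4828, 0.0057]), 1)Traceback (most recent call last):
  File "<stdin>", line 10, in <module>
ModuleNotFoundError: No module named 'kin'
```

```bash
cat > kin.py <<'E'
import numpy as np
from scipy.spatial.transform import Rotation as R
def fk(q,v,s4=1,s6=1):
    a1,L2,c,L4,h,d6,off=v
    e=lambda ax,t:R.from_euler(ax,t).as_matrix()
    A=e('z',q[0]); p=np.array([0,0,h])+A@[a1,off,0]
    A=A@e('y',q[1]); p=p+A@[0,0,L2]
    A=A@e('y',-q[2]); p=p+A@[L4,0,c]
    A=A@e('x',s4*q[3])@e('y',-q[4]); p=p+A@[d6,0,0]
    A=A@e('x',s6*q[5])
    # tool z = +x of A ; at tool down, theta=j1+j6-90
    M=np.array([[0,0,1],[-1,0,0],[0,-1,0]],float)  # columns: tool x,y,z in wrist frame
    return p,A@M
E
cat > fit.py <<'E'
from lid import *; import kin
from scipy.optimize import least_squares
D=[([ 1.6041,.3593,.011,-.0003,-1.2241,-.2881],[.17,.6527,.2256],[ 0.9919,-.1271,0,.0008]),
([.349,.2059,-.2014,.0011,-1.1646,.4799],[.581,.0069,.2262],[.9321,-.3623,-.0001,.0008]),
([.3739,.3468,-.3145,.0012,-.9113,.4666],[.6006,.0292,.102],[.9342,-.3567,-.0004,.001]),
([.5198,.1996,-.8726,.9816,-.5609,-.543],[.6012,.0286,.123],[.907,-.3462,.2236,.0864])]
def fit():
  out=[]
  for s4 in (1,-1):
   for s6 in (1,-1):
    def res(v):
      o=[]
      for q,p,e in D:
        P,M=kin.fk(q,v,s4,s6); o+=list((P-p)*100)+list((R.from_matrix(M).inv()*R.from_quat(e)).as_rotvec()*10)
      return np.array(o)
    r=least_squares(res,[0.,.595,0,.458,.2,.35,-.192]); out.append((r.cost,r.x,s4,s6,res(r.x)))
  return min(out,key=lambda t:t[0])
E
python3 - <<'E'
from fit import *
np.set_printoptions(precision=3,suppress=True)
for x in fit(): print(x)
E
```

```text
21.56205816497191
[ 0.246  0.434  0.058  0.218  0.037  0.214 -0.189]
-1
-1
[-0.218 -2.342 -1.604  0.     0.    -0.     0.799  0.635 -1.133 -0.001
  0.    -0.     2.793  1.445  4.113 -0.001 -0.001 -0.001 -1.061 -1.695
 -1.376  0.001 -0.001 -0.001]
```

```bash
cat > kin.py <<'E'
import numpy as np
from scipy.spatial.transform import Rotation as R
M=np.array([[0,0,1],[-1,0,0],[0,-1,0]],float)
def fk(q,v,s4=-1,s6=-1):
    a1,L2,c,L4,h,d6,off,y4,z4,y5,z5,x2=v
    e=lambda ax,t:R.from_euler(ax,t).as_matrix()
    A=e('z',q[0]); p=np.array([0,0,h])+A@[a1,off,0]
    A=A@e('y',q[1]); p=p+A@[x2,0,L2]
    A=A@e('y',-q[2]); p=p+A@[L4,0,c]
    A=A@e('x',s4*q[3]); p=p+A@[0,y4,z4]
    A=A@e('y',-q[4]); p=p+A@[d6,y5,z5]
    A=A@e('x',s6*q[5])
    return p,A@M
E
sed -i 's/\[0.,.595,0,.458,.2,.35,-.192\]/V0/; s/^def fit/V0=[0.,.595,0,.458,.2,.35,-.192,0,0,0,0,0]\ndef fit/; s/in (1,-1)/in (-1,)/; s/return np.array(o)/return np.array(o+list((v-np.array(V0))*.3))/' fit.py
python3 - <<'E'
from fit import *
np.set_printoptions(precision=3,suppress=True)
for x in fit(): print(x)
E
```

```text
0.002517915893890511
[ 0.007  0.602  0.002  0.464  0.183  0.362 -0.001 -0.095 -0.003 -0.095
 -0.007  0.   ]
-1
-1
[ 0.006 -0.    -0.     0.     0.    -0.    -0.     0.002  0.    -0.001
  0.    -0.    -0.001  0.003  0.    -0.001 -0.001 -0.001 -0.    -0.
 -0.     0.001 -0.001 -0.001  0.002  0.002  0.001  0.002 -0.005  0.003
  0.057 -0.029 -0.001 -0.029 -0.002  0.   ]
```

```bash
cat > ik.py <<'E'
from fit import *
V=fit()[1]
lo=np.array([-3.07,-1.43,-1.02,-3.03,-3.05,-3.03]); hi=np.array([3.07,2.12,1.25,1.67,0,3.03])
def ik(P,Q,q0):
    def f(q):
        p,A=kin.fk(q,V); return np.r_[(p-P)*10,R.from_matrix(Q.T@A).as_rotvec()]
    r=least_squares(f,np.clip(q0,lo+.02,hi-.02),bounds=(lo+.01,hi-.01)); return r.x,np.linalg.norm(r.fun)
H=np.array([.465,.1505]); F=np.array([.744,-.668])
Q0=R.from_quat([.9342,-.3567,0,0]).as_matrix()
def pose(p,L,t):
    c=tcp(p,L,t); return np.r_[H+F*c[0]+.0*F,.085+c[1]], Q0@R.from_euler('y',t).as_matrix()
E
python3 - <<'E'
from ik import *
np.set_printoptions(precision=2,suppress=True)
q0=np.array([.5198,.1996,-.8726,.9816,-.5609,-.543])
q,e=ik(*pose(.48,0,.484),q0); print(q,e)
rng=np.random.default_rng(0)
seeds=[q]+[rng.uniform(lo,hi) for _ in range(12)]
for L in [0,.2,.4,.6,.8,1.0,1.2,1.35]:
    for t in np.arange(0,L+.5,.2):
        b=min((ik(*pose(.45,L,t),s) for s in seeds),key=lambda r:r[1])
        print("L%.2f t%.2f rel%.2f e%.3f"%(L,t,L-t,b[1]),b[0])
        if b[1]<.01: seeds[0]=b[0]
E
```

```text
[ 0.52  0.2  -0.88  0.99 -0.56 -0.55] 1.2807316466653824e-14
L0.00 t0.00 rel0.00 e0.000 [ 0.38  0.32 -0.31 -0.   -0.94  0.46]
L0.00 t0.20 rel-0.20 e0.000 [ 0.49  0.26 -0.53  0.28 -0.73  0.15]
L0.00 t0.40 rel-0.40 e0.000 [ 0.53  0.21 -0.78  0.75 -0.58 -0.33]
L0.20 t0.00 rel0.20 e0.000 [ 0.41  0.27 -0.29 -0.   -1.01  0.43]
L0.20 t0.20 rel0.00 e0.000 [ 0.52  0.21 -0.5   0.26 -0.82  0.15]
L0.20 t0.40 rel-0.20 e0.000 [ 0.58  0.16 -0.73  0.65 -0.67 -0.26]
L0.20 t0.60 rel-0.40 e0.000 [ 0.56  0.15 -0.93  1.13 -0.64 -0.71]
L0.40 t0.00 rel0.40 e0.000 [ 0.44  0.22 -0.28 -0.   -1.07  0.4 ]
L0.40 t0.20 rel0.20 e0.000 [ 0.56  0.16 -0.48  0.25 -0.89  0.13]
L0.40 t0.40 rel0.00 e0.000 [ 0.64  0.11 -0.7   0.58 -0.76 -0.23]
L0.40 t0.60 rel-0.20 e0.000 [ 0.66  0.1  -0.89  0.99 -0.73 -0.62]
L0.40 t0.80 rel-0.40 e0.009 [ 0.64  0.13 -1.01  1.33 -0.8  -0.95]
L0.60 t0.00 rel0.60 e0.000 [ 0.49  0.18 -0.28  0.   -1.11  0.36]
L0.60 t0.20 rel0.40 e0.000 [ 0.61  0.11 -0.47  0.24 -0.96  0.1 ]
L0.60 t0.40 rel0.20 e0.000 [ 0.71  0.07 -0.67  0.54 -0.85 -0.23]
L0.60 t0.60 rel-0.00 e0.000 [ 0.75  0.05 -0.86  0.88 -0.82
[... 1659 characters left out ...]
40 e0.188 [ 1.2   0.49 -1.01  1.03 -1.61 -1.51]
L1.35 t0.00 rel1.35 e0.000 [ 0.75  0.02 -0.36 -0.   -1.19  0.1 ]
L1.35 t0.20 rel1.15 e0.000 [ 0.9  -0.03 -0.52  0.22 -1.1  -0.16]
L1.35 t0.40 rel0.95 e0.000 [ 1.02 -0.05 -0.67  0.45 -1.07 -0.43]
L1.35 t0.60 rel0.75 e0.000 [ 1.12 -0.04 -0.8   0.66 -1.1  -0.68]
L1.35 t0.80 rel0.55 e0.000 [ 1.19  0.01 -0.91  0.83 -1.16 -0.9 ]
L1.35 t1.00 rel0.35 e0.000 [ 1.24  0.08 -1.    0.96 -1.24 -1.09]
L1.35 t1.20 rel0.15 e0.061 [ 1.27  0.2  -1.01  0.98 -1.36 -1.23]
L1.35 t1.40 rel-0.05 e0.121 [ 1.29  0.34 -1.01  0.98 -1.49 -1.36]
L1.35 t1.60 rel-0.25 e0.163 [ 1.28  0.49 -1.01  0.97 -1.61 -1.52]
L1.35 t1.80 rel-0.45 e0.183 [ 1.27  0.65 -1.01  0.95 -1.74 -1.68]
```

```bash
python3 - <<'E'
from ik import *
np.set_printoptions(precision=2,suppress=True)
N=36; s=np.linspace(0,1,N+1)
L=1.45*(s-np.sin(2*np.pi*s)/(2*np.pi)*.5)
p=.48-.25*np.clip(L/1.2,0,1); t=.484+.42*L/1.45
wp=list(zip(p,L,t)); rows(wp)
q=np.array([.5198,.1996,-.8726,.9816,-.5609,-.543])
for i,w in enumerate(wp):
    q2,e=ik(*pose(*w),q); 
    if i%6==0: print(i,np.round(w,2),q2,round(e,4),abs(q2-q).max()*12)
    q=q2
E
```

```text
[0.0008,0,-0.0035] rot 0.34
[0.0008,0,-0.0036] rot 0.35
[0.0007,0,-0.0038] rot 0.37
[0.0007,0,-0.0041] rot 0.40
[0.0007,0,-0.0045] rot 0.43
[0.0007,0,-0.0050] rot 0.48
[0.0007,0,-0.0055] rot 0.53
[0.0006,0,-0.0061] rot 0.58
[0.0005,0,-0.0067] rot 0.64
[0.0003,0,-0.0074] rot 0.70
[0.0001,0,-0.0080] rot 0.75
[-0.0001,0,-0.0085] rot 0.81
[-0.0005,0,-0.0091] rot 0.86
[-0.0008,0,-0.0095] rot 0.90
[-0.0012,0,-0.0098] rot 0.94
[-0.0017,0,-0.0101] rot 0.97
[-0.0021,0,-0.0102] rot 0.99
[-0.0025,0,-0.0102] rot 1.00
[-0.0030,0,-0.0101] rot 1.00
[-0.0033,0,-0.0099] rot 0.99
[-0.0036,0,-0.0095] rot 0.97
[-0.0039,0,-0.0091] rot 0.94
[-0.0041,0,-0.0086] rot 0.90
[-0.0041,0,-0.0080] rot 0.86
[-0.0042,0,-0.0074] rot 0.81
[-0.0041,0,-0.0068] rot 0.75
[-0.0040,0,-0.0061] rot 0.70
[-0.0040,0,-0.0057] rot 0.64
[-0.0038,0,-0.0051] rot 0.58
[-0.0035,0,-0.0046] rot 0.53
[-0.0033,0,-0.0040] rot 0.48
[-0.0030,0,-0.0036] rot 0.43
[-0.0028,0,-0.0032] rot 0.40
[-0.0027,0,-0.0030] rot 0.37
[-0.0026,0,-0.0028] rot 0.35
[-0.0025,0,-0.0026] rot 0.34
0 [0.48 0.   0.48] [ 0.52  0.2  -0.88  0.99 -0.56 -0.55] 0.0 0.1094371220981154
6 [0.45 0.14 0.53] [ 0.56  0.16 -0.88  0.99 -0.61 -0.57] 0.0 0.1406730323582681
12 [0.4  0.38 0.6 ] [ 0.64  0.11 -0.89  0.99 -0.72 -0.62] 0.0 0.26225341198977015
18 [0.33 0.72 0.69] [ 0.81  0.04 -0.91  0.98 -0.88 -0.71] 0.0 0.3837479904223544
24 [0.26 1.07 0.79] [ 1.01  0.01 -0.93  0.94 -1.05 -0.84] 0.0 0.3861601562823216
30 [0.23 1.31 0.86] [ 1.16  0.02 -0.94  0.9  -1.16 -0.94] 0.0 0.24951615221735146
36 [0.23 1.45 0.9 ] [ 1.25  0.04 -0.95  0.87 -1.22 -1.01] 0.0 0.1523954617576626
```

carry_out:
  offset:
    - [0.0008, 0, -0.0035]
    - [0.0008, 0, -0.0036]
    - [0.0007, 0, -0.0038]
    - [0.0007, 0, -0.0041]
    - [0.0007, 0, -0.0045]
    - [0.0007, 0, -0.005]
    - [0.0007, 0, -0.0055]
    - [0.0006, 0, -0.0061]
    - [0.0005, 0, -0.0067]
    - [0.0003, 0, -0.0074]
    - [0.0001, 0, -0.008]
    - [-0.0001, 0, -0.0085]
    - [-0.0005, 0, -0.0091]
    - [-0.0008, 0, -0.0095]
    - [-0.0012, 0, -0.0098]
    - [-0.0017, 0, -0.0101]
    - [-0.0021, 0, -0.0102]
    - [-0.0025, 0, -0.0102]
  rot:
    - [0, 0.34, 0]
    - [0, 0.35, 0]
    - [0, 0.37, 0]
    - [0, 0.4, 0]
    - [0, 0.43, 0]
    - [0, 0.48, 0]
    - [0, 0.53, 0]
    - [0, 0.58, 0]
    - [0, 0.64, 0]
    - [0, 0.7, 0]
    - [0, 0.75, 0]
    - [0, 0.81, 0]
    - [0, 0.86, 0]
    - [0, 0.9, 0]
    - [0, 0.94, 0]
    - [0, 0.97, 0]
    - [0, 0.99, 0]
    - [0, 1, 0]
  grip_force: 30

```text
clock: 7.02
tool_pos: [0.5492, 0.0755, 0.2267]
eef_rot: [0.878, -0.336, 0.318, 0.122]
wrist_force: [4.4, -5.9, -6.5]
width: 0.0498
finger_force: 30.0
```

```bash
python3 - <<'E'
from lid import *
np.set_printoptions(precision=3,suppress=True)
o=arm.get_obs(); print({k:o[k] for k in ["clock","joint_pos","tool_pos","wrist_force","moment","width","finger_force"]})
print(state(o), "plan",tcp(.33,.72,.69))
im,d=imaging.get_image("scene"); save("s2.png",im[100:300,150:420])
E
```

```text
{'clock': 7.0167, 'joint_pos': array([ 0.823,  0.042, -0.901,  0.966, -0.893, -0.717]), 'tool_pos': array([0.549, 0.075, 0.227]), 'wrist_force': array([ 4.387, -5.883, -6.495]), 'moment': array([ 0.705,  1.427, -0.375]), 'width': 0.04976030190908627, 'finger_force': 29.998241364955902}
(np.float64(0.695237132898579), array([0.113, 0.142]), array([0.101, 0.156]), array([0.028, 0.798]), 5) plan [0.114 0.139]
```

View pics/s2.png

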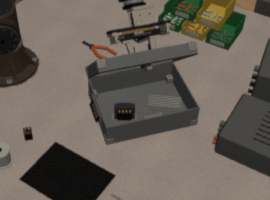

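The lid is rising with the gripper holding the paddle, at about 0.75 rad. The crop shows the transformer at (125,110) and the finned heat sink at (170,100). I'm continuing the arc.

carry_out:
  offset:
    - [-0.003, 0, -0.0101]
    - [-0.0033, 0, -0.0099]
    - [-0.0036, 0, -0.0095]
    - [-0.0039, 0, -0.0091]
    - [-0.0041, 0, -0.0086]
    - [-0.0041, 0, -0.008]
    - [-0.0042, 0, -0.0074]
    - [-0.0041, 0, -0.0068]
    - [-0.004, 0, -0.0061]
    - [-0.004, 0, -0.0057]
    - [-0.0038, 0, -0.0051]
    - [-0.0035, 0, -0.0046]
    - [-0.0033, 0, -0.004]
    - [-0.003, 0, -0.0036]
    - [-0.0028, 0, -0.0032]
    - [-0.0027, 0, -0.003]
    - [-0.0026, 0, -0.0028]
    - [-0.0025, 0, -0.0026]
    - [0, 0, 0]
    - [0, 0, 0]
  rot:
    - [0, 1, 0]
    - [0, 1, 0]
    - [0, 1, 0]
    - [0, 0.94, 0]
    - [0, 0.9, 0]
    - [0, 0.86, 0]
    - [0, 0.81, 0]
    - [0, 0.75, 0]
    - [0, 0.7, 0]
    - [0, 0.64, 0]
    - [0, 0.58, 0]
    - [0, 0.53, 0]
    - [0, 0.48, 0]
    - [0, 0.43, 0]
    - [0, 0.4, 0]
    - [0, 0.37, 0]
    - [0, 0.35, 0]
    - [0, 0.34, 0]
    - [0, 0, 0]
    - [0, 0, 0]

```text
clock: 8.73
tool_pos: [0.4594, 0.1564, 0.2593]
eef_rot: [0.84, -0.321, 0.409, 0.157]
wrist_force: [-7.9, -4.1, 5.5]
width: 0.0498
finger_force: 30.0
```

```bash
python3 - <<'E'
from lid import *
np.set_printoptions(precision=3,suppress=True)
o=arm.get_obs(); print({k:o[k] for k in ["clock","joint_pos","tool_pos","wrist_force","moment","width","finger_force"]})
print(state(o), "plan",tcp(.23,1.45,.904))
for n in ["scene","top"]:
    im,d=imaging.get_image(n); w=cloud(n,d); save("x_%s.png"%n,im)
    # lid plane: points near hinge above body
    f=(w[...,:2]-[.465,.1505])@np.array([.744,-.668]); l=(w[...,:2]-[.465,.1505])@np.array([-.668,-.744]); z=w[...,2]-.085
    m=(abs(l)>.11)&(abs(l)<.155)&(z>.03)&(z<.26)&(f>-.08)&(f<.15)
    a=np.arctan2(z[m],f[m]); print(n,m.sum(),np.percentile(a,[5,25,50,75,95]) if m.sum() else 0, z[m].max() if m.sum() else 0)
E
```

```text
{'clock': 8.7333, 'joint_pos': array([ 1.279,  0.054, -0.933,  0.855, -1.235, -1.014]), 'tool_pos': array([0.459, 0.156, 0.259]), 'wrist_force': array([-7.882, -4.097,  5.502]), 'moment': array([-0.451,  2.526, -2.658]), 'width': 0.04983932597015694, 'finger_force': 30.001964271068573}
(np.float64(0.906001504501044), array([-0.008,  0.174]), array([-0.023,  0.186]), array([0.028, 1.493]), 5) plan [-0.008  0.172]
scene 1230 [1.512 1.64  1.743 1.895 2.263] 0.24848186677482637
top 606 [1.5   1.55  1.609 1.677 2.043] 0.2514981115430314
```

```bash
python3 - <<'E'
from ik import *
np.set_printoptions(precision=3,suppress=True)
o=arm.get_obs(); P=o["tool_pos"]; Q=R.from_quat(o["eef_rot"]).as_matrix(); q=o["joint_pos"]
def go(P,Q,q,n):
    q2,e=ik(P,Q,q); print(n,P,q2,round(e,4)); return q2
P1=P-Q[:,2]*.07; q=go(P1,Q,q,"back")
for k in (.5,1):
    Qk=Q@R.from_euler('y',-.906*k).as_matrix(); Pk=P1+[0,0,(.40-P1[2])*k]; q=go(Pk,Qk,q,"up%.1f"%k)
P2=np.array([.56,.06,.40]); 
for k in (.5,1): q=go(Pk+(P2-Pk)*k,Qk,q,"over")
print("moves: up world delta",Pk-P1,"in tool",Q.T@(Pk-P1)," over in tool",Qk.T@(P2-Pk))
E
```

```text
back [0.418 0.193 0.303] [ 1.416  0.01  -0.839  0.735 -1.39  -0.972] 0.0
up0.5 [0.418 0.193 0.351] [ 1.211 -0.122 -0.516  0.429 -1.37  -0.499] 0.0
up1.0 [0.418 0.193 0.4  ] [ 0.862 -0.073 -0.118 -0.    -1.526 -0.022] 0.0
over [0.489 0.127 0.4  ] [ 0.642  0.007 -0.041 -0.    -1.523  0.197] 0.0
over [0.56 0.06 0.4 ] [ 0.454  0.11   0.07  -0.    -1.531  0.386] 0.0
moves: up world delta [0.    0.    0.097] in tool [ 0.077 -0.    -0.06 ]  over in tool [ 0.194  0.005 -0.   ]
```

carry_out:
  offset:
    - [0, 0, 0]
    - [0, 0, 0]
    - [0, 0, 0]
    - [0, 0, 0]
  rot:
    - [0, 0, 0]
    - [0, 0, 0]
    - [0, 0, 0]
    - [0, 0, 0]
  claw: 86

```text
clock: 9.17
tool_pos: [0.4598, 0.1578, 0.2587]
eef_rot: [0.84, -0.321, 0.408, 0.155]
wrist_force: [0.9, -0.7, 0.0]
width: 0.0707
finger_force: 0.0
```

carry_out:
  offset:
    - [0, 0, -0.0175]
    - [0, 0, -0.0175]
    - [0, 0, -0.0175]
    - [0, 0, -0.0175]
    - [0.0257, 0, -0.02]
    - [0.0257, 0, -0.02]
    - [0.0257, 0, -0.02]
    - [0, 0, 0]
    - [0, 0, 0]
    - [0, 0, 0]
    - [0, 0, 0]
    - [0, 0, 0]
    - [0, 0, 0]
    - [0, 0, 0]
    - [0, 0, 0]
    - [0, 0, 0]
  rot:
    - [0, 0, 0]
    - [0, 0, 0]
    - [0, 0, 0]
    - [0, 0, 0]
    - [0, 0, 0]
    - [0, 0, 0]
    - [0, 0, 0]
    - [0, -6.5, 0]
    - [0, -6.5, 0]
    - [0, -6.5, 0]
    - [0, -6.5, 0]
    - [0, -6.5, 0]
    - [0, -6.5, 0]
    - [0, -6.5, 0]
    - [0, -6.4, 0]
    - [0, 0, 0]

```text
clock: 10.5
tool_pos: [0.4209, 0.1924, 0.4004]
eef_rot: [0.933, -0.359, -0.003, -0.003]
wrist_force: [-0.4, 0.9, 0.9]
width: 0.075
finger_force: 0.0
```

carry_out:
  offset:
    - [0.0325, 0, 0]
    - [0.0325, 0, 0]
    - [0.0325, 0, 0]
    - [0.0325, 0, 0]
    - [0.0325, 0, 0]
    - [0.0325, 0, 0]
    - [0, 0, 0]
    - [0, 0, 0]
  rot:
    - [0, 0, 0]
    - [0, 0, 0]
    - [0, 0, 0]
    - [0, 0, 0]
    - [0, 0, 0]
    - [0, 0, 0]
    - [0, 0, 0]
    - [0, 0, 0]
  claw: 100

```text
clock: 11.17
tool_pos: [0.5651, 0.0625, 0.398]
eef_rot: [0.934, -0.358, -0.001, 0.001]
wrist_force: [-0.8, 0.2, 0.5]
width: 0.0876
finger_force: 0.0
```

```bash
python3 - <<'E'
from lid import *
np.set_printoptions(precision=3,suppress=True)
o=arm.get_obs(); print({k:o[k] for k in ["clock","joint_pos","tool_pos","eef_rot","wrist_force","width"]})
im,d=imaging.get_image("wrist"); save("w3.png",im); w=cloud("wrist",d)
for l in ["heatsink_mid","transformer_mid","lid_hinge"]:
    for q in spotter.landmark_of("wrist",l)[:1]: print(l,round(q["score"],2),np.array(q["point"]),world("wrist",q["point"],d))
for q in spotter.outline_of("wrist","heatsink_mid")[:1]:
    p=w[q["region"]]; p=p[np.isfinite(p[:,0])]; print(q["score"],q["bbox"],len(p),np.percentile(p[:,2],[5,50,95])); p=p[(p[:,2]>.036)&(p[:,2]<.06)]; print(len(p),cv2.minAreaRect((p[:,:2]*1000).astype(np.float32)))
im,d=imaging.get_image("scene"); w=cloud("scene",d)
f=(w[...,:2]-[.465,.1505])@np.array([.744,-.668]); l=(w[...,:2]-[.465,.1505])@np.array([-.668,-.744]); z=w[...,2]-.085
m=(abs(l)<.155)&(z>.05)&(z<.24)&(f>-.08)&(f<.15)
a=np.arctan2(z[m],f[m]); print(m.sum(),np.percentile(a,[5,25,50,75]))
E
```

```text
{'clock': 11.1667, 'joint_pos': array([ 0.455,  0.122,  0.079,  0.001, -1.53 ,  0.384]), 'tool_pos': array([0.565, 0.062, 0.398]), 'eef_rot': array([ 0.934, -0.358, -0.001,  0.001]), 'wrist_force': array([-0.813,  0.223,  0.495]), 'width': 0.0875782956136575}
heatsink_mid 0.93 [209.  138.8] [0.62  0.11  0.042]
transformer_mid 0.59 [290.7 144.2] [0.522 0.01  0.063]
lid_hinge 0.77 [251.5 224.6] [0.464 0.15  0.086]
0.8 [175.8, 115.8, 240.3, 167.5] 1805 [0.019 0.041 0.047]
1111 ((621.7138671875, 110.52127075195312), (109.05272674560547, 51.06812286376953), 25.05072021484375)
3090 [1.494 1.524 1.71  1.879]
```

View pics/w3.png

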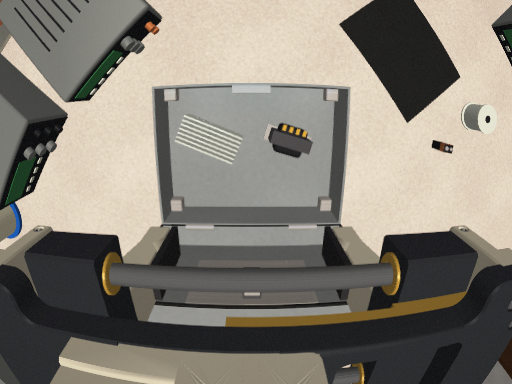

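The lid stands at about 1.49 rad. The wrist view shows the heat sink at columns 176–240, rows 116–167, with its long side turned about 25° in world, and the transformer at (290,140). I'm moving above the heat sink with the fingers across its width.

carry_out:
  offset:
    - [0.0025, -0.0184, 0]
    - [0.0025, -0.0184, 0]
    - [0.0025, -0.0184, 0]
    - [0.0025, -0.0184, 0]
    - [0, 0, 0.02]
    - [0, 0, 0.02]
    - [0, 0, 0.02]
    - [0, 0, 0.02]
    - [0, 0, 0.02]
    - [0, 0, 0.02]
    - [0, 0, 0.02]
    - [0, 0, 0.02]
    - [0, 0, 0.02]
    - [0, 0, 0.02]
    - [0, 0, 0]
    - [0, 0, 0]
  rot:
    - [0, 0, 0]
    - [0, 0, 0]
    - [0, 0, 0]
    - [0, 0, 0]
    - [0, 0, -6.7]
    - [0, 0, -6.7]
    - [0, 0, -6.7]
    - [0, 0, -6.7]
    - [0, 0, -6.7]
    - [0, 0, -6.7]
    - [0, 0, -6.7]
    - [0, 0, -6.7]
    - [0, 0, -6.7]
    - [0, 0, -6.7]
    - [0, 0, 0]
    - [0, 0, 0]

```text
clock: 12.8
tool_pos: [0.6201, 0.1119, 0.1991]
eef_rot: [0.976, 0.217, -0.001, 0.0]
wrist_force: [0.4, -0.5, 1.1]
width: 0.0879
finger_force: 0.0
```

```bash
python3 - <<'E'
from lid import *
np.set_printoptions(precision=4,suppress=True)
o=arm.get_obs(); print({k:o[k] for k in ["clock","joint_pos","tool_pos","eef_rot","wrist_force","width"]})
Q=R.from_quat(o["eef_rot"]).as_matrix()
im,d=imaging.get_image("wrist"); save("w4.png",im); w=cloud("wrist",d)
for q in spotter.outline_of("wrist","heatsink_mid")[:1]:
    p=w[q["region"]]; p=p[np.isfinite(p[:,0])]; print(q["score"],q["bbox"],len(p),np.percentile(p[:,2],[5,50,95])); p=p[(p[:,2]>.036)&(p[:,2]<.06)]; r=cv2.minAreaRect((p[:,:2]*1000).astype(np.float32)); print(len(p),r)
    print("tool delta",Q.T@(np.r_[np.array(r[0])/1000,.025]-o["tool_pos"]),"theta",np.degrees(np.arctan2(Q[1,0],Q[0,0])))
E
```

```text
{'clock': 12.8, 'joint_pos': array([ 0.4877,  0.305 , -0.1303, -0.0001, -1.1376,  1.52  ]), 'tool_pos': array([0.6201, 0.1119, 0.1991]), 'eef_rot': array([ 0.9762,  0.2167, -0.0011,  0.0002]), 'wrist_force': array([ 0.3918, -0.5398,  1.0864]), 'width': 0.08789740931488235}
0.96 [226.7, 119.6, 277.3, 225.6] 4451 [0.0115 0.0339 0.0474]
2188 ((622.864990234375, 109.9654312133789), (111.07064819335938, 50.634979248046875), 25.129806518554688)
tool delta [0.0021 0.0029 0.1741] theta 25.02767806718143
```

View pics/w4.png

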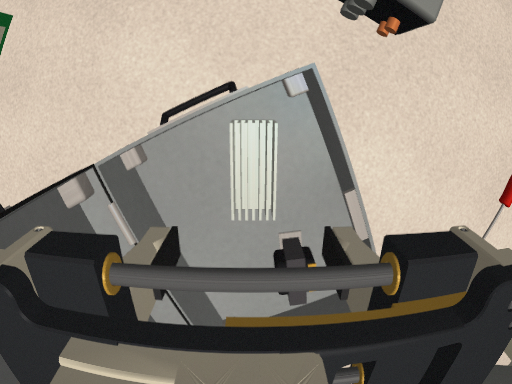

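The heat sink's fins run straight along the tool's x, at columns 230–278, rows 120–220, and the second measurement agrees within 1 mm. I'm descending to grip.

carry_out:
  offset:
    - [0.002, 0.003, 0.02]
    - [0, 0, 0.025]
    - [0, 0, 0.025]
    - [0, 0, 0.025]
    - [0, 0, 0.025]
    - [0, 0, 0.02]
    - [0, 0, 0.015]
    - [0, 0, 0.01]
    - [0, 0, 0.009]
    - [0, 0, 0]
  rot:
    - [0, 0, 0]
    - [0, 0, 0]
    - [0, 0, 0]
    - [0, 0, 0]
    - [0, 0, 0]
    - [0, 0, 0]
    - [0, 0, 0]
    - [0, 0, 0]
    - [0, 0, 0]
    - [0, 0, 0]

```text
clock: 13.73
tool_pos: [0.6235, 0.1097, 0.0245]
eef_rot: [0.976, 0.217, -0.001, -0.0]
wrist_force: [-0.4, 0.0, -0.9]
width: 0.0877
finger_force: 0.0
```

carry_out:
  offset:
    - [0, 0, 0]
    - [0, 0, 0]
    - [0, 0, 0]
    - [0, 0, 0]
    - [0, 0, 0]
    - [0, 0, 0]
    - [0, 0, 0]
    - [0, 0, 0]
  rot:
    - [0, 0, 0]
    - [0, 0, 0]
    - [0, 0, 0]
    - [0, 0, 0]
    - [0, 0, 0]
    - [0, 0, 0]
    - [0, 0, 0]
    - [0, 0, 0]
  claw: 0
  grip_force: 35

```text
clock: 14.4
tool_pos: [0.6238, 0.1099, 0.0255]
eef_rot: [0.976, 0.218, -0.0, -0.0]
wrist_force: [-2.0, 0.8, 3.4]
width: 0.0493
finger_force: 35.0
```

carry_out:
  offset:
    - [0, 0, -0.004]
    - [0, 0, -0.008]
    - [0, 0, -0.014]
    - [0, 0, -0.018]
    - [0, 0, -0.02]
    - [0, 0, -0.02]
    - [0, 0, -0.02]
    - [0, 0, -0.018]
    - [0, 0, -0.014]
    - [0, 0, -0.01]
    - [0, 0, -0.004]
    - [0, 0, 0]
  rot:
    - [0, 0, 0]
    - [0, 0, 0]
    - [0, 0, 0]
    - [0, 0, 0]
    - [0, 0, 0]
    - [0, 0, 0]
    - [0, 0, 0]
    - [0, 0, 0]
    - [0, 0, 0]
    - [0, 0, 0]
    - [0, 0, 0]
    - [0, 0, 0]

```text
clock: 15.4
tool_pos: [0.624, 0.1098, 0.1761]
eef_rot: [0.976, 0.218, 0.0, -0.0]
wrist_force: [-0.2, 0.6, -2.9]
width: 0.0493
finger_force: 35.0
```

carry_out:
  offset:
    - [-0.0054, 0.0061, 0]
    - [-0.0108, 0.0122, 0]
    - [-0.0179, 0.0204, 0]
    - [-0.0179, 0.0204, 0]
    - [-0.0179, 0.0204, 0]
    - [-0.0179, 0.0204, 0]
    - [-0.0179, 0.0204, 0]
    - [-0.0179, 0.0204, 0]
    - [-0.0179, 0.0204, 0]
    - [-0.0179, 0.0204, 0]
    - [-0.0179, 0.0204, 0]
    - [-0.0179, 0.0204, 0]
    - [-0.0179, 0.0204, 0]
    - [-0.0179, 0.0204, 0]
    - [-0.0179, 0.0204, 0]
    - [-0.0179, 0.0204, 0]
    - [-0.0108, 0.0122, 0]
    - [-0.0054, 0.0061, 0]
    - [0, 0, 0]
    - [0, 0, 0]
  rot:
    - [0, 0, 0]
    - [0, 0, 0]
    - [0, 0, 0]
    - [0, 0, 0]
    - [0, 0, 0]
    - [0, 0, 0]
    - [0, 0, 0]
    - [0, 0, 0]
    - [0, 0, 0]
    - [0, 0, 0]
    - [0, 0, 0]
    - [0, 0, 0]
    - [0, 0, 0]
    - [0, 0, 0]
    - [0, 0, 0]
    - [0, 0, 0]
    - [0, 0, 0]
    - [0, 0, 0]
    - [0, 0, 0]
    - [0, 0, 0]

```text
clock: 17.07
tool_pos: [0.5038, -0.3026, 0.1745]
eef_rot: [0.976, 0.217, -0.001, -0.001]
wrist_force: [0.4, -0.3, -3.3]
width: 0.0499
finger_force: 35.0
```

```bash
python3 - <<'E'
from lid import *
np.set_printoptions(precision=4,suppress=True)
o=arm.get_obs(); print({k:o[k] for k in ["clock","joint_pos","tool_pos","eef_rot","wrist_force","width"]})
im,d=imaging.get_image("wrist"); w=cloud("wrist",d); a=im
for q in spotter.outline_of("wrist","heatsink_mid")[:1]:
    p=w[q["region"]]; p=p[np.isfinite(p[:,0])]; print("hs",q["score"],np.percentile(p[:,2],[5,50,95]),np.median(p,0))
for l in ["mat_mid"]:
    for q in spotter.landmark_of("wrist",l)[:1]: print(l,round(q["score"],2),np.array(q["point"]),world("wrist",q["point"],d))
im,d=imaging.get_image("scene"); save("p5.png",np.hstack([a[:,:400],im[:,100:500]]))
E
```

```text
{'clock': 17.0667, 'joint_pos': array([-0.2086,  0.2566, -0.2578, -0.0003, -1.0584,  2.2175]), 'tool_pos': array([ 0.5038, -0.3026,  0.1745]), 'eef_rot': array([ 0.9761,  0.2173, -0.0009, -0.0005]), 'wrist_force': array([ 0.409 , -0.3414, -3.3116]), 'width': 0.04989482334315427}
hs 0.97 [0.1596 0.1852 0.195 ] [ 0.5226 -0.2954  0.1852]
```

View pics/p5.png

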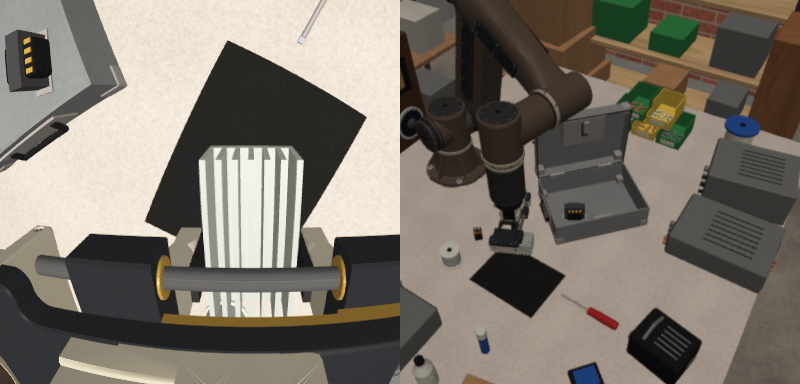

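The heat sink is held level over the mat, at columns 200–302 in the left half. The lid stands open and the transformer is still in the case. I'm lowering it now.

carry_out:
  offset:
    - [0, 0, 0.01]
    - [0, 0, 0.02]
    - [0, 0, 0.02]
    - [0, 0, 0.02]
    - [0, 0, 0.02]
    - [0, 0, 0.02]
    - [0, 0, 0.015]
    - [0, 0, 0.01]
    - [0, 0, 0.005]
    - [0, 0, 0.003]
    - [0, 0, 0.002]
    - [0, 0, 0.002]
    - [0, 0, 0.001]
    - [0, 0, 0.001]
    - [0, 0, 0]
  rot:
    - [0, 0, 0]
    - [0, 0, 0]
    - [0, 0, 0]
    - [0, 0, 0]
    - [0, 0, 0]
    - [0, 0, 0]
    - [0, 0, 0]
    - [0, 0, 0]
    - [0, 0, 0]
    - [0, 0, 0]
    - [0, 0, 0]
    - [0, 0, 0]
    - [0, 0, 0]
    - [0, 0, 0]
    - [0, 0, 0]

```text
clock: 18.52
tool_pos: [0.5049, -0.3023, 0.0266]
eef_rot: [0.976, 0.218, 0.0, 0.0]
wrist_force: [0.8, 0.3, -2.3]
width: 0.0498
finger_force: 35.0
```

carry_out:
  offset:
    - [0, 0, 0.001]
    - [0, 0, 0.001]
    - [0, 0, 0.001]
    - [0, 0, 0]
    - [0, 0, 0]
  rot:
    - [0, 0, 0]
    - [0, 0, 0]
    - [0, 0, 0]
    - [0, 0, 0]
    - [0, 0, 0]

```text
clock: 18.93
tool_pos: [0.5049, -0.3024, 0.0246]
eef_rot: [0.976, 0.218, -0.0, 0.0]
wrist_force: [-2.8, 3.0, 8.4]
width: 0.0497
finger_force: 35.0
```

Contact: the wrist force has gone to +8 N, so it is resting on the mat. I'm releasing and withdrawing.

carry_out:
  offset:
    - [0, 0, 0]
    - [0, 0, 0]
    - [0, 0, 0]
    - [0, 0, 0]
    - [0, 0, 0]
    - [0, 0, 0]
    - [0, 0, 0]
  rot:
    - [0, 0, 0]
    - [0, 0, 0]
    - [0, 0, 0]
    - [0, 0, 0]
    - [0, 0, 0]
    - [0, 0, 0]
    - [0, 0, 0]
  claw: 100

```text
clock: 19.52
tool_pos: [0.5046, -0.3023, 0.0232]
eef_rot: [0.976, 0.218, -0.0, -0.0]
wrist_force: [-0.1, 0.0, -0.3]
width: 0.0862
finger_force: 0.0
```

carry_out:
  offset:
    - [0, 0, -0.005]
    - [0, 0, -0.01]
    - [0, 0, -0.02]
    - [0, 0, -0.02]
    - [0, 0, -0.02]
    - [0, 0, -0.02]
    - [0, 0, -0.02]
    - [0, 0, -0.02]
    - [0, 0, -0.01]
    - [0, 0, 0]
    - [0, 0, 0]
  rot:
    - [0, 0, 0]
    - [0, 0, 0]
    - [0, 0, 0]
    - [0, 0, 0]
    - [0, 0, 0]
    - [0, 0, 0]
    - [0, 0, 0]
    - [0, 0, 0]
    - [0, 0, 0]
    - [0, 0, 0]
    - [0, 0, 0]

```text
clock: 20.43
tool_pos: [0.5048, -0.3022, 0.1688]
eef_rot: [0.976, 0.218, 0.0, 0.0]
wrist_force: [0.2, 0.6, -1.0]
width: 0.0876
finger_force: 0.0
```

```bash
python3 - <<'E'
from lid import *
np.set_printoptions(precision=4,suppress=True)
o=arm.get_obs(); print({k:o[k] for k in ["clock","tool_pos","wrist_force","width"]})
im,d=imaging.get_image("wrist"); w=cloud("wrist",d); a=im
for q in spotter.outline_of("wrist","heatsink_mid")[:1]:
    p=w[q["region"]]; p=p[np.isfinite(p[:,0])]; print("hs",q["score"],np.percentile(p[:,2],[5,50,95])); t=p[p[:,2]>.036]; print(cv2.minAreaRect((t[:,:2]*1000).astype(np.float32)))
    A=np.c_[t[:,:2],np.ones(len(t))]; c=np.linalg.lstsq(A,t[:,2],rcond=None)[0]; print("slope",c)
im,d=imaging.get_image("scene"); w=cloud("scene",d); save("p6.png",np.hstack([a[:,:400],im[:,100:500]]))
f=(w[...,:2]-[.465,.1505])@np.array([.744,-.668]); l=(w[...,:2]-[.465,.1505])@np.array([-.668,-.744]); z=w[...,2]-.085
m=(abs(l)<.155)&(z>.05)&(z<.24)&(f>-.08)&(f<.15)
print("lid",np.percentile(np.arctan2(z[m],f[m]),[5,25]))
E
```

```text
{'clock': 20.4333, 'tool_pos': array([ 0.5048, -0.3022,  0.1688]), 'wrist_force': array([ 0.1563,  0.5721, -0.961 ]), 'width': 0.08760737394548292}
hs 0.82 [0.0084 0.0326 0.044 ]
((502.78973388671875, -302.52606201171875), (109.56975555419922, 50.29497146606445), 24.954029083251953)
slope [-0.0027 -0.0008  0.044 ]
lid [1.4919 1.5208]
```

View pics/p6.png

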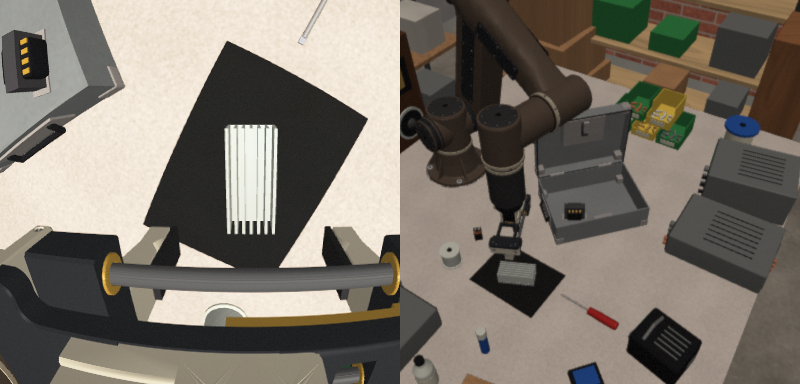

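The heat sink stands flat, fins up, at the mat's centre (columns 225–277 in the left half). It measures (0.503, -0.303), with the mat centre at (0.504, -0.302). The lid is at about 1.49 rad, the transformer is in the case and the gripper is clear.

```bash
python3 -c "
from plant import order; print(order.job_done())"
```

```text
the job is handed in; nothing more can be done
None
```

The job is handed in, with no verdict returned: the lid stands open at about 1.49 rad, the heat sink sits fins up about 1 mm from the mat's centre, and the transformer is still in the case; I moved nothing else on the bench.

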